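# Vent the desiccator chest and crack its stuck lid open

## Task

Vent the desiccator chest: press its orange vent lever all the way down to the stop and let it spring back up. Then take the lid by its steel handle, pull it free of the sticky seal without letting it jump up more than 60 mm, and hold it with its front edge about 30 mm open. Finish while still holding the lid there by the handle, and leave the jar inside and the other things on the bench where they are.

Things in the scene. Friction and masses are not known exactly. Their poses are not given: they have to be found in the camera images.
- desiccator: Light grey chest fixed to the bench, 200 mm deep (x) by 220 mm wide (y). Origin at the centre of its underside; x points from its front (robot side) to the hinge side, z up. Its blue-framed lid with a clear window (its top 122 mm above the bench when shut) is hinged along the back edge, at x = +100, z = 110 mm of this frame. A seal housing stands out 44 mm from the front of its left (+y) wall.
- lid_handle: Round steel bar on the lid, 14 mm thick, 80 mm long along the chest's y, between two posts of 18 mm heads. Origin at the bar's middle: lid shut, it is 156 mm above the bench, 34 mm above the lid's top, 175 mm in front of the hinge and 46 mm above it. The bar swivels freely on its posts (0.6 rad either way), so fingers pinching it from above across it need not tilt with the lid.
- lid (a joint): Lid angle, rad: 0 shut, grows as the front edge (200 mm from the hinge) rises; 0.15 is 30 mm open; at most 0.5. No latch, but a sticky seal: up at the handle it takes about 14 N plus 2 to 4 N of lid weight, most right at the start; then the pull dies away, to nothing once the handle is 12 mm up (0.07 rad). Let go, the lid falls shut.
- vent_lever (a joint): Angle of the vent lever, rad: 0 at rest (raised), 0.6 pressed fully down to its stop. A spring returns it; the press at the paddle grows from about 2 N at rest to about 6.5 N at the stop.
- vent_pad (a point): Middle of the top face of the lever's orange paddle (30 mm wide, 40 mm long). The lever points out to the chest's -y from a valve block on the chest's -y wall, sloping up 0.6 rad at rest: this point is then 101 mm above the bench. At the stop it is level: 67 mm above the bench and 14 mm farther to -y. Its pivot (along the chest's x) is 62 mm above the bench.
- weighing_jar: Small amber glass jar, 50 mm across, 55 mm high, standing inside the chest on its shelf. Origin at its underside. To be left alone.
- amber_bottle: Amber bottle, 68 mm across, 150 mm high, left (+y) of the chest. Origin at its underside. To be left alone.
- beaker: Clear beaker, 60 mm across, 75 mm high, left (+y) of the chest. Origin at its underside. To be left alone.
- vial_rack: Blue vial rack, 150 x 70 mm, 60 mm high with its vials. Origin at its underside. To be left alone.
- spatula: Spatula, 170 mm long, lying on the bench to the right. Origin at its underside. To be left alone.
Mind the look-alikes: they are no part of the job. Leave any pink or yellow look-alike of the part that bears vent_lever alone.

How it is judged:
By the outcome, as a careful person would: the job done as asked, in the order asked, and still so for the second after the job is handed in, while the arm keeps its last pose, push and grip.
It also fails if it takes over 51 s, if anything falls off the work surface, if the arm or the gripper's body presses on something with over 40 N, if the wrist force passes 120 N, or if a joint passes its speed limit or range.

## Robot

A 6-joint arm with a two-finger parallel gripper is mounted at the origin on the work surface. World frame = base frame: x ahead of the robot, y to its left, z up, the work surface at z = 0. Lengths are in m, angles in rad, forces in N, time in s.
With the tool pointing down it reaches from about 0.35 to 0.875 m from the base axis. Payload 4.2 kg.
Tool frame: the origin (TCP) lies at the very end of the fingers, on their centre line; the grasp point (between the pads) lies 19 mm behind it (arm.tcp_to_grasp is the distance from the TCP to the grasp point, in m); z points along the fingers, y is the direction in which the jaws open and shut (so a half turn about z gives the same grasp; the last joint's range is limited). The gripper opens to 85 mm and grips with 20 to 120 N. Pads are 22 mm wide; open, the fingers measure 114 mm over their backs; the gripper's body (76 mm by 85 mm) begins 54 mm behind the grasp point. The pads swing forward as they close: fully open they stand 13 mm farther back than shut.
Start: joints at [-0.938, 0.385, 0.008, 0, -1.194, -0.259], TCP at [0.228, -0.582, 0.208] pointing down, gripper open.
Joint ranges: [-3.14, 3.14], [-1.21, 2.06], [-1.07, 1.41], [-3.16, 2.05], [-2.99, -0.16], [-3.1, 3.1]. Speed limits (rad/s): [2.79, 2.79, 3.14, 3.14, 3.14, 3.14].

## Interface

Orientations are given as [roll, pitch, yaw] about the fixed x, y, z axes, in that order (R = Rz(yaw) Ry(pitch) Rx(roll)).
In Python, from plant import arm, snapshot, nets gives the robot as it stands.
- The arm moves only by the tool move_arm, never from a script. Its argument "rows" is one flat list of numbers, 7 for each row, row after row: the shift along the tool's x, y, z in cm, then the turn, a rotation vector about the tool's x, y, z in rad, then the finger opening in cm, from 0 to 8.54. A call has 1 to 10 rows; each row shifts and turns the pose as measured when the row begins, along the tool's axes as they then stand; what a row does not reach is not made up. A row lasts 1/12 s, in which the tool goes at most 41.7 mm and 7.16 degrees, less where a joint would pass 70% of its speed; a pose out of reach is approached as far as the arm can. A call with a gripper value outside its range is refused whole. The fingers move at their own pace and stop on an object; "newtons" is the grip in N (left out, the last holds). Time passes only in rows, so rows that do not move let the fingers close. It gives the time, the measured TCP pose, the force and the opening at its end, in the units of the state.
- arm.get_state(): the state, without advancing time (a new reading comes with each control period).
- snapshot(name): name is "scene" or "top"; returns a dict with "pixels" (480x640x3 uint8, red, green, blue), "fov_y" (degrees; the focal length in pixels is half the picture's height over the tangent of half this angle, whatever the lens; pixels are square), "cx", "cy" (the principal point, pixels), "dist" ([k1, k2, p1, p2, k3] as OpenCV has them; the pictures are not rectified), "R" (3x3) and "t" (3): a world point X has camera coordinates R X + t. Camera axes: x right, y down, z forward; pixel columns grow to the right and rows downward; lengths in m; the calibration is good to about 2 mm. A picture is of the moment at which its call begins. There is no depth.
- arm.job_done(): hands the job in, once; it reports no verdict.
Trained networks look in the newest picture that a camera, given by its name, has taken for a name from the list of things; names that differ only in an ending like _2 or _b are one class to them, and where a whole thing is asked for, a point or a joint stands for the part that bears it (a point fixed in the world has none). Each returns a list of dicts, best first, with "score" (0 to 1); they miss things now and then, are a little off and sometimes report something else, mostly with a low value. They report only what shows in the picture. A call takes as long as a camera call. They do not tell look-alikes from the thing itself.
- nets.trace(camera, target): "mask" (480x640 bool, what is visible of it) and "pixel" ([column, row] in pixels, amid what is visible of it).
The state is a dict: "t": time; "qpos": joint angles; "qd": joint speeds; "joint_torque": joint torques, N m; "ee_pos": TCP position; "ee_rot": TCP orientation; "ft_force": force on the tool from outside, world axes, zero at the start; "ft_torque": the same for the moment, N m; "gripper_width": opening from 0.0 (shut) to 1.0 (fully open).
Only numpy, scipy, OpenCV 4.12 (cv2) and the standard library are available. Lean on these libraries where they do the work, as an engineer would, in place of code of your own. Each camera call takes 0.05 s, during which the arm holds its last target.

## Working session

There is one attempt and no reset: what is moved stays moved. The work goes in short steps, Python scripts to look and compute and a tool call to move; the robot and the scene stay as the last step left them, time stands still between calls to the robot, and variables do not carry over. Pictures are saved under pics/ and viewed, and the job is handed in when it is done.

Besides the shell and the picture viewer there is one more tool, called after "Request:" as a command line: name --argument value ..., lists and objects as JSON in quotes. move_arm: Moves the arm, as the interface text tells. Its arguments: {"type":"object","properties":{"rows":{"type":"array","items":{"type":"number"}},"newtons":{"type":"number"}},"required":["rows"]}

```bash
mkdir -p pics; ls; cat > h.py <<'E'
import numpy as np,cv2,pickle
from plant import arm,snapshot,nets
def K(s):
    f=240/np.tan(np.radians(s["fov_y"])/2)
    return np.array([[f,0,s["cx"]],[0,f,s["cy"]],[0,0,1.]])
def ray(s,px):
    u=cv2.undistortPoints(np.array([[px]],float),K(s),np.array(s["dist"],float))[0,0]
    R=np.array(s["R"]);t=np.array(s["t"])
    return -R.T@t, R.T@np.array([u[0],u[1],1.])
def atz(s,px,z):
    c,d=ray(s,px); return c+d*(z-c[2])/d[2]
def tri(s1,p1,s2,p2):
    c1,d1=ray(s1,p1);c2,d2=ray(s2,p2)
    A=np.stack([d1,-d2],1);k=np.linalg.lstsq(A,c2-c1,rcond=None)[0]
    a=c1+k[0]*d1;b=c2+k[1]*d2
    return (a+b)/2,np.linalg.norm(a-b)
def proj(s,X):
    R=np.array(s["R"]);t=np.array(s["t"])
    return cv2.projectPoints(np.atleast_2d(np.array(X,float)),cv2.Rodrigues(R)[0],t,K(s),np.array(s["dist"],float))[0][:,0]
def save(s,n,crop=None,k=1):
    im=s["pixels"][:,:,::-1]
    if crop: im=im[crop[1]:crop[3],crop[0]:crop[2]]
    if k!=1: im=cv2.resize(im,None,fx=k,fy=k,interpolation=cv2.INTER_CUBIC)
    cv2.imwrite("pics/"+n,im)
def keep(n):
    s=snapshot(n);pickle.dump(s,open(n+".pkl","wb"));return s
def load(n): return pickle.load(open(n+".pkl","rb"))
E
python3 - <<'E'
from h import *
for n in("scene","top"):
    s=keep(n);save(s,n+"0.png");c,_=ray(s,[320,240]);print(n,s["fov_y"],c)
    for t in("vent_lever","vent_pad","lid_handle","desiccator"):
        print(t,[(round(r["score"],2),np.round(r["pixel"])) for r in nets.trace(n,t)])
print(arm.get_state())
E
```

```text
pics
scene 57.726158279235875 [0.96944472 0.49740194 1.13408226]
vent_lever [(0.73, array([285., 241.])), (0.7, array([291., 211.])), (0.59, array([234., 253.]))]
vent_pad [(0.68, array([291., 206.])), (0.65, array([283., 243.])), (0.51, array([238., 251.]))]
lid_handle [(0.55, array([350., 240.]))]
desiccator [(0.72, array([336., 277.]))]
top 43.87212001304835 [0.32727532 0.00527046 1.55557298]
vent_lever [(0.66, array([370., 225.])), (0.64, array([407., 258.])), (0.62, array([396., 173.]))]
vent_pad [(0.82, array([371., 222.])), (0.7, array([393., 171.])), (0.65, array([403., 258.]))]
lid_handle [(0.7, array([306., 261.]))]
desiccator [(0.87, array([296., 234.]))]
{'t': 0.5, 'qpos': array([-9.38394020e-01,  3.84762903e-01,  7.83097287e-03, -1.51738332e-05,
       -1.19397948e+00, -2.58619655e-01]), 'qd': array([-0.00054013, -0.0006379 ,  0.00121871,  0.00053913, -0.00092353,
       -0.00141664]), 'joint_torque': array([ 2.82890842e-04, -3.91693103e+01,  1.88443780e+01,  4.18704540e+00,
       -7.12304391e-04, -4.20985193e-07]), 'ee_pos': array([ 0.22822883, -0.58179039,  0.20814474]), 'ee_rot': array([ 3.14147779e+00, -1.57934184e-05, -2.76781558e+00]), 'ft_force': array([-0.08688954,  0.24266161,  0.02655209]), 'ft_torque': array([-0.00839523,  0.02033704, -0.00867801]), 'gripper_width': 1.0008043123677721}
```

View pics/scene0.png

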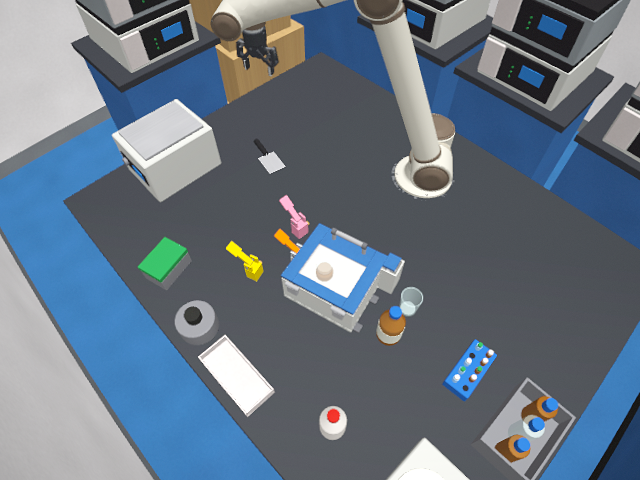

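View pics/top0.png

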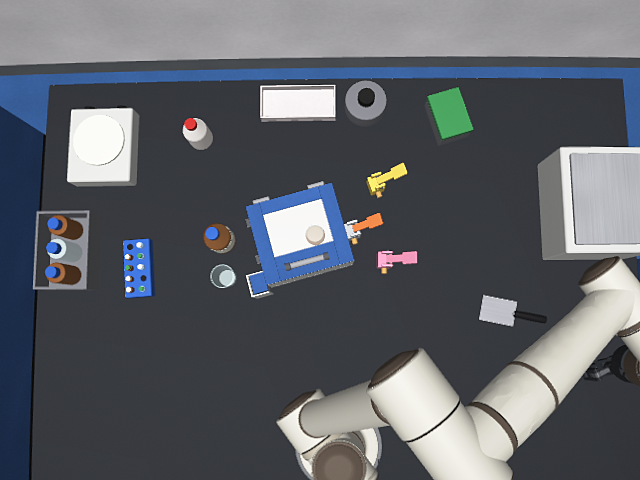

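```bash
python3 - <<'E'
from h import *
save(load("scene"),"s1.png",(200,170,420,335),3.6)
save(load("top"),"t1.png",(220,140,440,305),3.6)
E
```

```text
(no output)
```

View pics/s1.png

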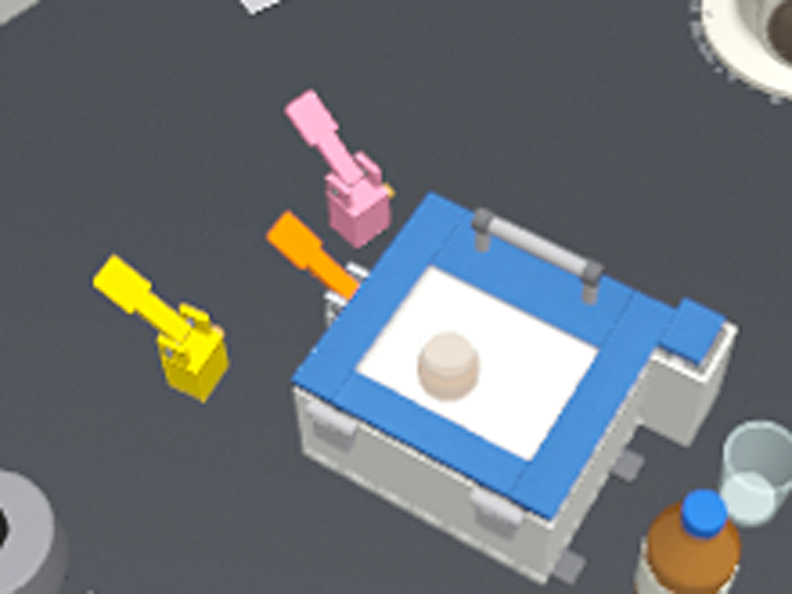

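View pics/t1.png

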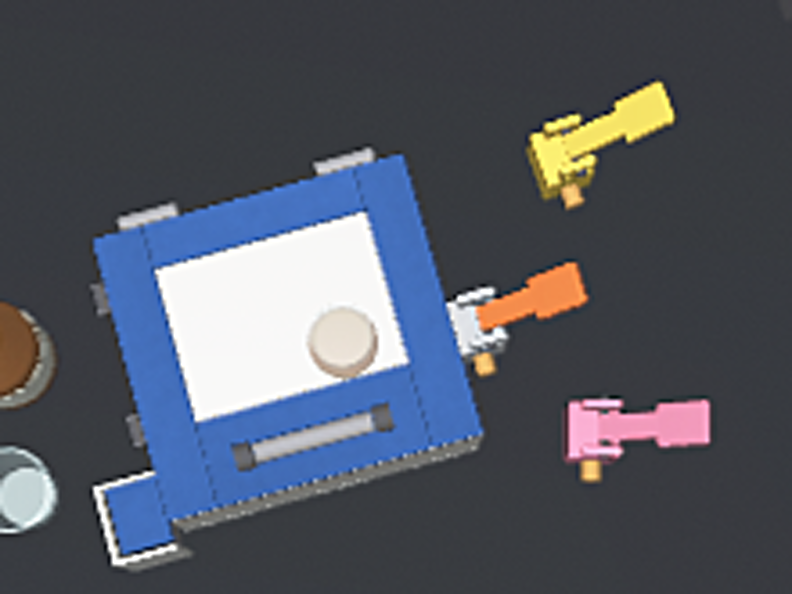

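The top crop shows the chest with the orange lever attached, its paddle near top (375,221). The look-alikes are free-standing: yellow at top (388,178) and pink at top (398,258). In the scene view the orange paddle is at (282,237), yellow at (240,250) and pink at (290,205). I choose orange, on the chest's -y wall.

```bash
python3 - <<'E'
from h import *
t=load("top");s=load("scene")
T=lambda x,y:[220+x/3.6-.4,140+y/3.6-.4]
S=lambda x,y:[200+x/3.6-.4,170+y/3.6-.4]
BL,BR,FR,FL=[atz(t,T(*p),.122)[:2] for p in((95,240),(403,156),(482,437),(173,520))]
print("lid corners",BL,BR,FR,FL,[np.linalg.norm(a-b) for a,b in((BL,BR),(BR,FR),(FR,FL),(FL,BL))])
print("yaw",[np.degrees(np.arctan2(*(a-b)[::-1])) for a,b in((BL,FL),(BR,FR))],[np.degrees(np.arctan2(*(a-b)[::-1]))-90 for a,b in((BL,BR),(FL,FR))])
print("c",(BL+BR+FR+FL)/4)
# scene lid corners
Q=[atz(s,S(*p),.122)[:2] for p in((547,520),(295,380),(432,193),(690,300))]
print("scene lid BL BR FR (FLx)",Q)
for n,a,b in(("hL",(245,455),(594,274)),("hR",(383,417),(483,222)),("paddle",(557,291),(296,240)),("pad outer",(581,280),(278,226)),("padinner",(533,303),(315,254))):
    print(n,tri(t,T(*a),s,S(*b)))
for n in("top","scene"):
    q=nets.trace(n,"vent_pad")
    for r in q: print(n,r["pixel"],r["mask"].sum(),s["pixels"][int(r["pixel"][1]),int(r["pixel"][0])] if n=="scene" else t["pixels"][int(r["pixel"][1]),int(r["pixel"][0])])
E
```

```text
lid corners [0.59709406 0.22031375] [0.65332241 0.01025876] [ 0.46046337 -0.04125152] [0.40632443 0.1660472 ] [np.float64(0.21745051674336113), np.float64(0.19961942901783217), np.float64(0.21425169158262924), np.float64(0.19833786564220485)]
yaw [np.float64(15.87899292373029), np.float64(14.953937930542201)] [np.float64(14.985820494060889), np.float64(14.636662857973022)]
c [0.52930107 0.08884205]
scene lid BL BR FR (FLx) [array([0.60159919, 0.21989283]), array([0.65426247, 0.01280785]), array([ 0.46334823, -0.03976072]), array([0.3920719, 0.1703422])]
hL (array([0.44618977, 0.11576422, 0.15636659]), np.float64(0.0015851161294962825))
hR (array([0.47104667, 0.02464446, 0.15518782]), np.float64(9.942831937831006e-05))
paddle (array([ 0.56257853, -0.09446011,  0.09932983]), np.float64(0.0007430020066636539))
pad outer (array([ 0.56808317, -0.10986558,  0.10875014]), np.float64(0.00201908238667372))
padinner (array([ 0.55630852, -0.07881532,  0.08929476]), np.float64(0.0003281936845242212))
top [371.4, 222.3] 247 [243 141  77]
top [392.7, 171.2] 280 [247 229 103]
top [403.0, 257.6] 241 [240 152 185]
scene [290.8, 205.6] 229 [255 186 216]
scene [282.6, 243.2] 245 [225 127  26]
scene [238.5, 251.2] 204 [255 244   0]
```

```bash
cat >> h.py <<'E'
def Rm(r):
    from scipy.spatial.transform import Rotation as Ro
    return Ro.from_euler("xyz",r)
def plan(pos,yaw,n,nt=None,rp=(np.pi,0)):
    from scipy.spatial.transform import Rotation as Ro
    s=arm.get_state();p=np.array(s["ee_pos"]);R=Rm(s["ee_rot"]);G=Rm([rp[0],rp[1],yaw])
    v=(R.inv()*G).as_rotvec();nt=nt or n
    for i in range(n):
        d=R.inv().apply((np.array(pos)-p)/n)*100
        tv=v/nt if i<nt else v*0
        print(np.round(d,2).tolist(),np.round(tv,3).tolist())
        R=R*Ro.from_rotvec(tv)
E
python3 - <<'E'
from h import *
plan([0.564,-0.101,0.16],np.radians(-74.9),16,13)
t=load("top");s=load("scene")
print("pink",tri(t,[220+683/3.6,140+423/3.6],s,[200+312/3.6,170+118/3.6]))
E
```

```text
[-3.05, 2.03, 0.3] [-0.0, 0.0, -0.112]
[-3.26, 1.68, 0.3] [-0.0, 0.0, -0.112]
[-3.43, 1.3, 0.3] [-0.0, 0.0, -0.112]
[-3.55, 0.91, 0.3] [-0.0, 0.0, -0.112]
[-3.63, 0.5, 0.3] [-0.0, 0.0, -0.112]
[-3.66, 0.09, 0.3] [-0.0, 0.0, -0.112]
[-3.65, -0.32, 0.3] [-0.0, 0.0, -0.112]
[-3.59, -0.72, 0.3] [-0.0, 0.0, -0.112]
[-3.49, -1.12, 0.3] [-0.0, 0.0, -0.112]
[-3.34, -1.51, 0.3] [-0.0, 0.0, -0.112]
[-3.15, -1.87, 0.3] [-0.0, 0.0, -0.112]
[-2.92, -2.21, 0.3] [-0.0, 0.0, -0.112]
[-2.65, -2.53, 0.3] [-0.0, 0.0, -0.112]
[-2.35, -2.81, 0.3] [-0.0, 0.0, -0.0]
[-2.35, -2.81, 0.3] [-0.0, 0.0, -0.0]
[-2.35, -2.81, 0.3] [-0.0, 0.0, -0.0]
pink (array([ 0.46967304, -0.1798474 ,  0.09640514]), np.float64(0.001850391835436035))
```

Request:
move_arm --rows '[-3.05,2.03,0,0,0,-0.112,0,-3.26,1.68,0,0,0,-0.112,0,-3.43,1.3,0,0,0,-0.112,0,-3.55,0.91,0,0,0,-0.112,0,-3.63,0.5,0,0,0,-0.112,0,-3.66,0.09,0,0,0,-0.112,0,-3.65,-0.32,0,0,0,-0.112,0,-3.59,-0.72,0,0,0,-0.112,0,-3.49,-1.12,0,0,0,-0.112,0,-3.34,-1.51,0,0,0,-0.112,0]' --newtons 60

```text
t: 1.43
ee_pos: [0.4375, -0.2714, 0.2077]
ee_rot: [-3.139, -0.003, -1.608]
ft_force: [1.3, -0.2, -0.3]
gripper_width: 0.005
```

```bash
python3 - <<'E'
from h import *
plan([0.564,-0.101,0.14],np.radians(-74.9),8,6)
E
```

```text
[-2.19, -1.5, 0.84] [-0.0, -0.0, -0.05]
[-2.11, -1.61, 0.84] [-0.0, -0.0, -0.05]
[-2.03, -1.71, 0.85] [-0.0, -0.0, -0.05]
[-1.94, -1.81, 0.85] [-0.0, -0.0, -0.05]
[-1.85, -1.91, 0.85] [-0.0, -0.0, -0.05]
[-1.75, -2.0, 0.85] [-0.0, -0.0, -0.05]
[-1.64, -2.08, 0.85] [-0.0, -0.0, -0.0]
[-1.64, -2.08, 0.85] [-0.0, -0.0, -0.0]
```

Request:
move_arm --rows '[-2.2,-1.5,0.8,0,0,-0.05,0,-2.1,-1.6,0.8,0,0,-0.05,0,-2.0,-1.7,0.8,0,0,-0.05,0,-1.9,-1.8,0.8,0,0,-0.05,0,-1.85,-1.9,0.8,0,0,-0.05,0,-1.75,-2.0,0.8,0,0,-0.05,0,-1.6,-2.1,0.8,0,0,0,0,-1.6,-2.1,0.8,0,0,0,0,0,0,0,0,0,0,0]'

```text
t: 2.18
ee_pos: [0.5724, -0.0857, 0.1449]
ee_rot: [-3.131, -0.008, -1.278]
ft_force: [0.4, 0.1, -0.6]
gripper_width: -0.004
```

```bash
python3 - <<'E'
from h import *
plan([0.5645,-0.103,0.115],np.radians(-74.9),2)
t=keep("top");s=keep("scene")
save(t,"t2.png",(300,160,440,265),5.6)
save(s,"s2.png",(220,160,360,265),5.6)
print(proj(t,arm.get_state()["ee_pos"]),proj(s,arm.get_state()["ee_pos"]))
E
```

```text
[0.7, 0.64, 1.5] [-0.005, -0.004, 0.015]
[0.72, 0.62, 1.5] [-0.005, -0.004, 0.015]
[[372.72292834 214.05436956]] [[279.67796466 229.82122434]]
```

View pics/s2.png

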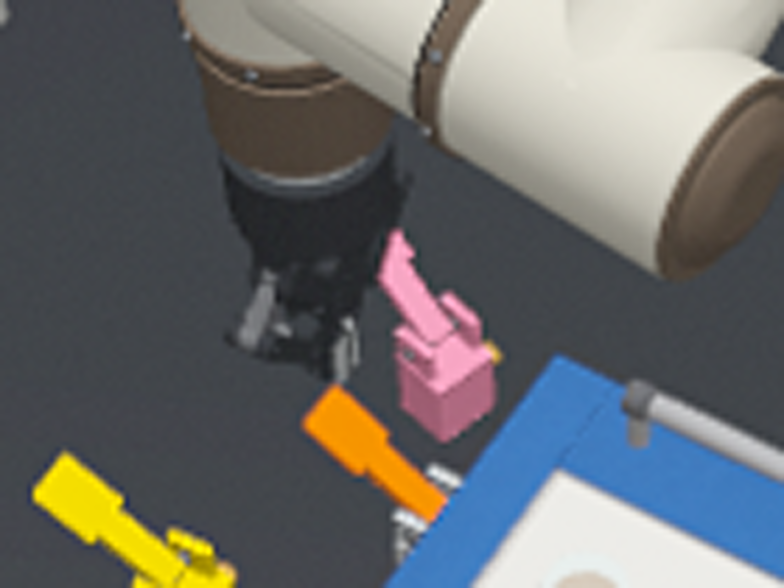

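View pics/t2.png

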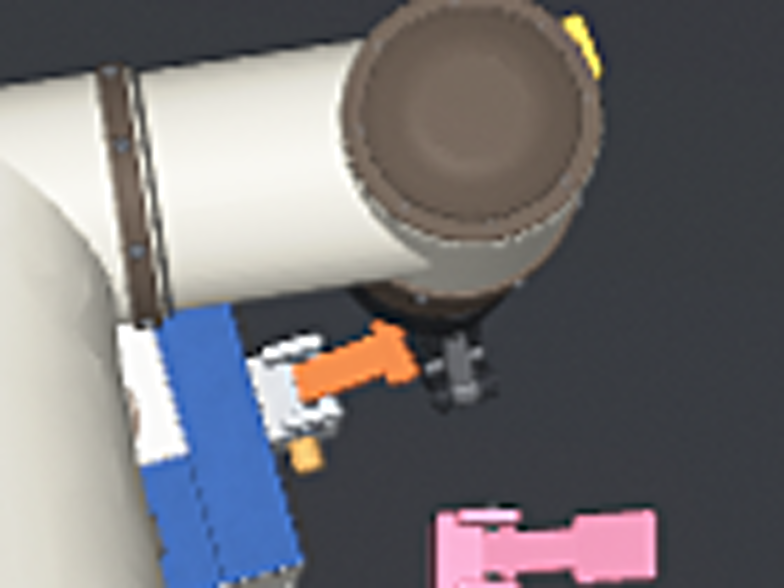

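```bash
python3 - <<'E'
from h import *
t=keep("top");s=keep("scene")
st=arm.get_state();print(st["t"],st["ee_pos"],st["ee_rot"],st["qpos"],st["qd"])
print(proj(t,st["ee_pos"]),proj(s,st["ee_pos"]))
save(t,"t3.png",(340,190,420,250),10)
save(s,"s3.png",(240,180,320,240),10)
print(tri(t,[381,226],s,[274,225]))
E
```

```text
2.3833 [ 0.57030886 -0.08922085  0.14694249] [-3.12995272 -0.00847879 -1.28207945] [ 0.12907455  0.3477964  -0.2149037   0.00777211 -0.99527001  0.15550329] [-1.39561569e-02 -1.17125893e-02 -8.64576420e-04 -7.21585667e-05
 -7.67778099e-04 -1.31470745e-04]
[[373.27836308 214.18504768]] [[279.48116622 229.29338639]]
(array([ 0.55384723, -0.11776191,  0.12075675]), np.float64(0.023449142202475813))
```

View pics/s3.png

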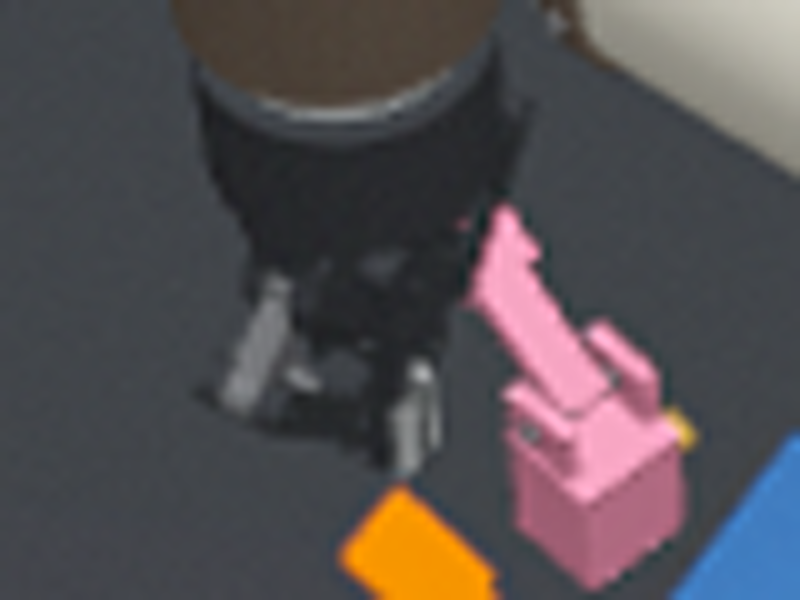

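View pics/t3.png

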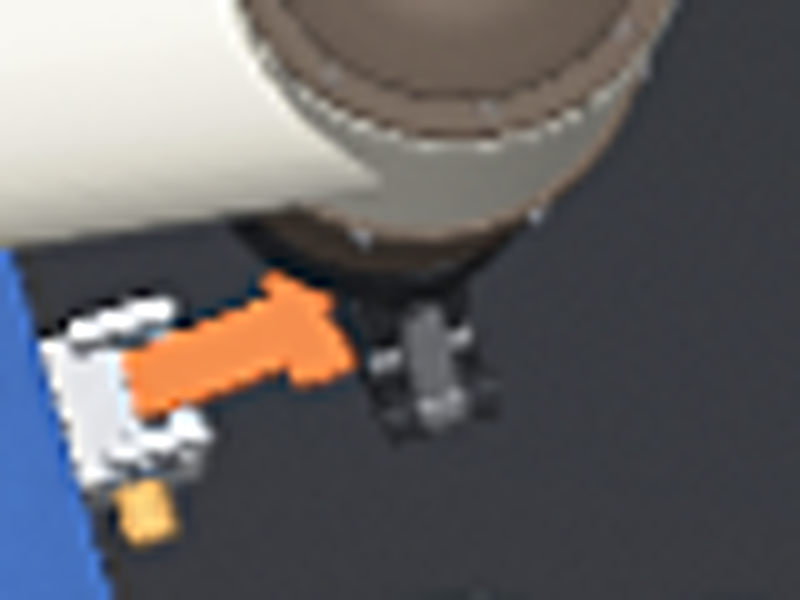

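Request:
move_arm --rows '[0,0,-2,0,0,0,8.5,0,0,0,0,0,0,8.5,0,0,0,0,0,0,8.5,0,0,0,0,0,0,8.5,0,0,0,0,0,0,8.5,0,0,0,0,0,0,8.5]'

```text
t: 2.88
ee_pos: [0.5676, -0.094, 0.1699]
ee_rot: [-3.127, -0.009, -1.289]
ft_force: [-0.0, 0.2, 0.0]
gripper_width: 0.847
```

```bash
python3 - <<'E'
from h import *
t=keep("top");s=keep("scene")
st=arm.get_state();print(st["t"],st["ee_pos"],st["ee_rot"],st["gripper_width"])
R=Rm(st["ee_rot"])
def mark(c,n,crop,k):
    im=cv2.resize(c["pixels"][crop[1]:crop[3],crop[0]:crop[2],::-1],None,fx=k,fy=k)
    for p,col in(([0,0,0],(0,0,255)),([0,.0425,-.013],(0,255,0)),([0,-.0425,-.013],(255,255,0)),([0,0,-.1],(255,0,255))):
        q=(proj(c,st["ee_pos"]+R.apply(p))[0]-crop[:2]+.5)*k
        cv2.drawMarker(im,tuple(int(v) for v in q),col,0,16,2)
    cv2.imwrite("pics/"+n,im)
mark(t,"t4.png",(330,170,430,245),8)
mark(s,"s4.png",(230,165,330,240),8)
E
```

```text
2.9833 [ 0.56755975 -0.09379683  0.16972059] [-3.12736235 -0.00895264 -1.28897327] 0.9916231554432164
```

View pics/s4.png

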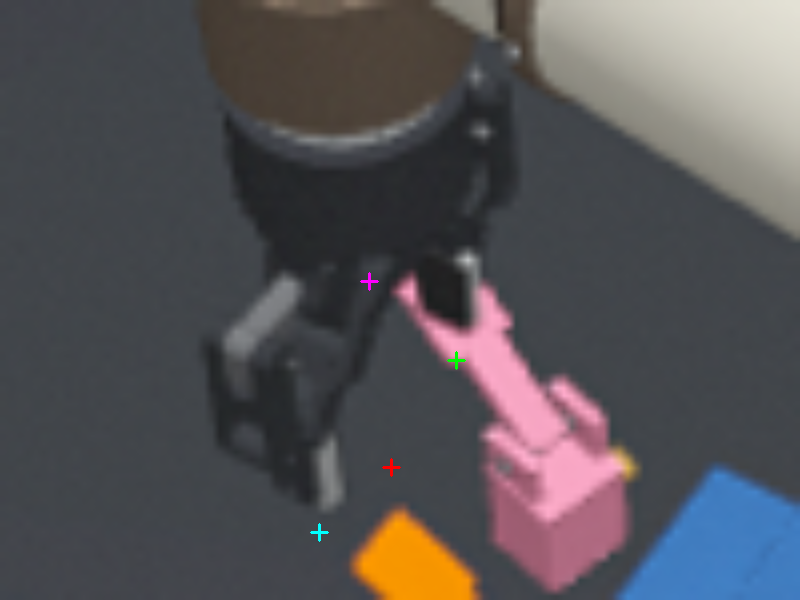

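View pics/t4.png

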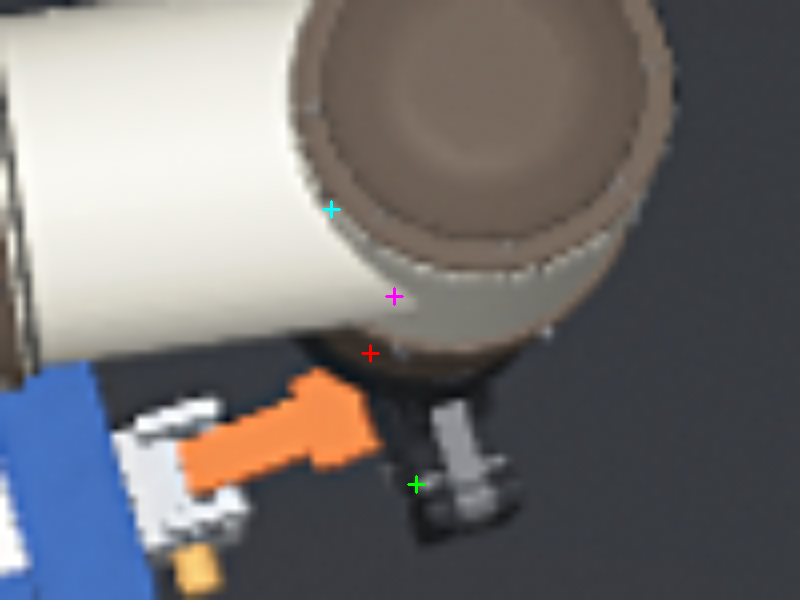

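```bash
python3 - <<'E'
from h import *
plan([0.5645,-0.102,0.120],np.radians(-74.9),4)
E
```

```text
[0.16, 0.15, 1.24] [-0.004, -0.002, 0.005]
[0.17, 0.14, 1.24] [-0.004, -0.002, 0.005]
[0.17, 0.14, 1.24] [-0.004, -0.002, 0.005]
[0.17, 0.13, 1.24] [-0.004, -0.002, 0.005]
```

Request:
move_arm --rows '[0.2,0.15,0,-0.004,-0.002,0.005,0,0.2,0.15,0,-0.004,-0.002,0.005,0,0.15,0.15,0,-0.004,-0.002,0.005,0,0.15,0.15,1.2,-0.004,-0.002,0.005,0,0,0,1.3,0,0,0,0,0,0,1.3,0,0,0,0,0,0,1,0,0,0,0,0,0,0,0,0,0,0]'

```text
t: 3.65
ee_pos: [0.5624, -0.1036, 0.1163]
ee_rot: [3.136, 0.001, -1.313]
ft_force: [0.2, 0.2, 0.8]
gripper_width: -0.004
```

```bash
cat >> h.py <<'E'
def mark(c,n,crop,k,pts):
    st=arm.get_state();R=Rm(st["ee_rot"])
    im=cv2.resize(c["pixels"][crop[1]:crop[3],crop[0]:crop[2],::-1],None,fx=k,fy=k)
    cols=[(0,0,255),(0,255,0),(255,255,0),(255,0,255)]
    for i,p in enumerate(pts):
        q=(proj(c,st["ee_pos"]+R.apply(p))[0]-crop[:2]+.5)*k
        cv2.drawMarker(im,tuple(int(v) for v in q),cols[i],0,16,1)
    cv2.imwrite("pics/"+n,im);print(st["t"],st["ee_pos"],st["ee_rot"],st["gripper_width"],st["ft_force"])
E
python3 - <<'E'
from h import *
t=keep("top");s=keep("scene")
P=[[0,0,0],[.011,0,0],[-.011,0,0],[0,0,-.1]]
mark(s,"s5.png",(240,180,320,240),10,P)
E
```

```text
3.75 [ 0.56371306 -0.10366707  0.11830812] [ 3.13916659e+00 -2.44242981e-05 -1.31228873e+00] 0.00034069460437925866 [-0.00957705  0.93863394  0.07352078]
```

View pics/s5.png

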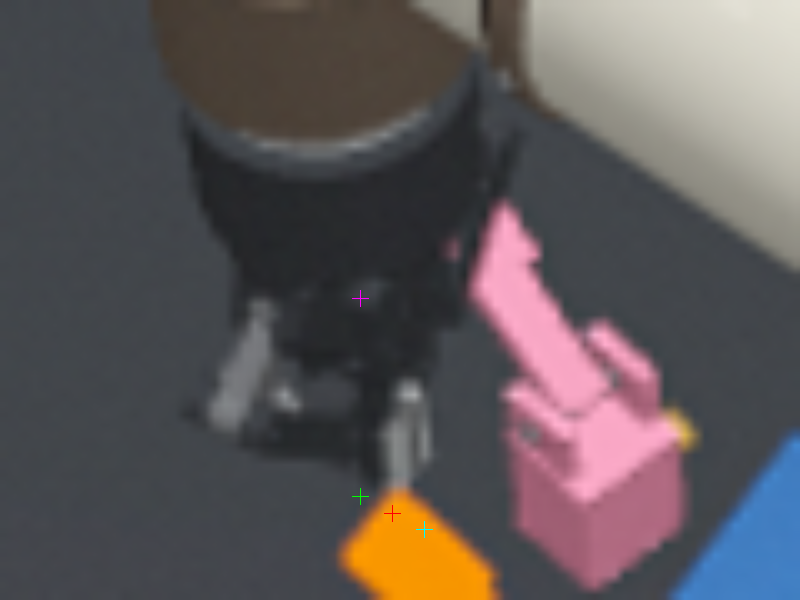

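Request:
move_arm --rows '[0,0,0.6,0,0,0,0,0,0,0.5,0,0,0,0,0,0,0.3,0,0,0,0,0,0,0,0,0,0,0]'

```text
t: 4.08
ee_pos: [0.5652, -0.1037, 0.1047]
ee_rot: [-3.14, -0.001, -1.312]
ft_force: [0.1, -0.9, 0.2]
gripper_width: -0.0
```

```bash

python3 - <<'E'
from h import *
s=keep("scene")
P=[[0,0,0],[.011,0,0],[-.011,0,0],[0,0,-.1]]
mark(s,"s6.png",(240,180,320,240),10,P)
E
```

```text
4.1333 [ 0.56538261 -0.10375455  0.10502055] [-3.13986349e+00 -1.21290614e-03 -1.31207611e+00] -0.004823346721194041 [0.1581654  0.289878   0.10828152]
```

View pics/s6.png

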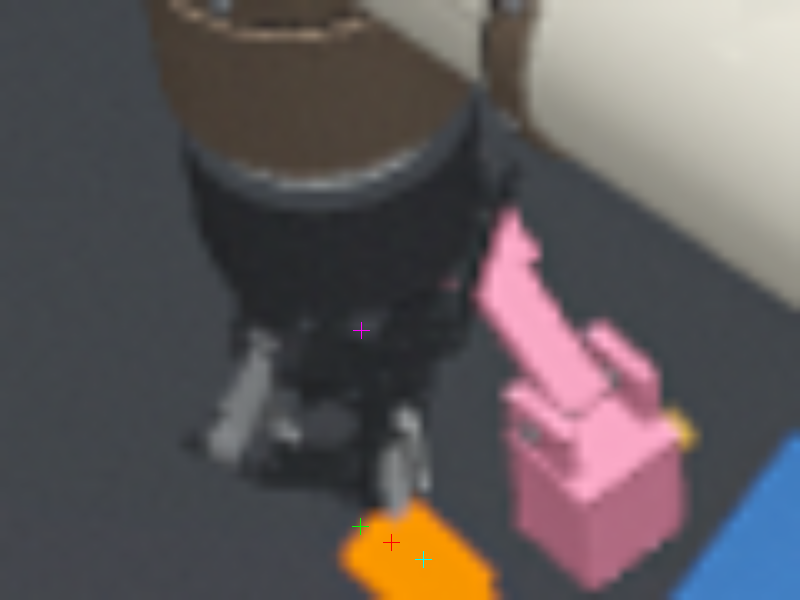

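Request:
move_arm --rows '[0,0,0.5,0,0,0,0,0,0,0.5,0,0,0,0,0,0,0.5,0,0,0,0]'

```text
t: 4.38
ee_pos: [0.5668, -0.1037, 0.0908]
ee_rot: [-3.136, -0.002, -1.312]
ft_force: [0.3, -0.1, 0.1]
gripper_width: -0.001
```

```bash

python3 - <<'E'
from h import *
s=keep("scene")
P=[[0,0,0],[.011,0,0],[-.011,0,0],[0,0,-.1]]
mark(s,"s7.png",(240,180,320,240),10,P)
E
```

```text
4.4333 [ 0.56590243 -0.10365953  0.08949642] [-3.13808944e+00 -1.46099993e-03 -1.31201809e+00] -0.00030911417632666343 [-0.74469353  0.10676813 -0.3565318 ]
```

View pics/s7.png

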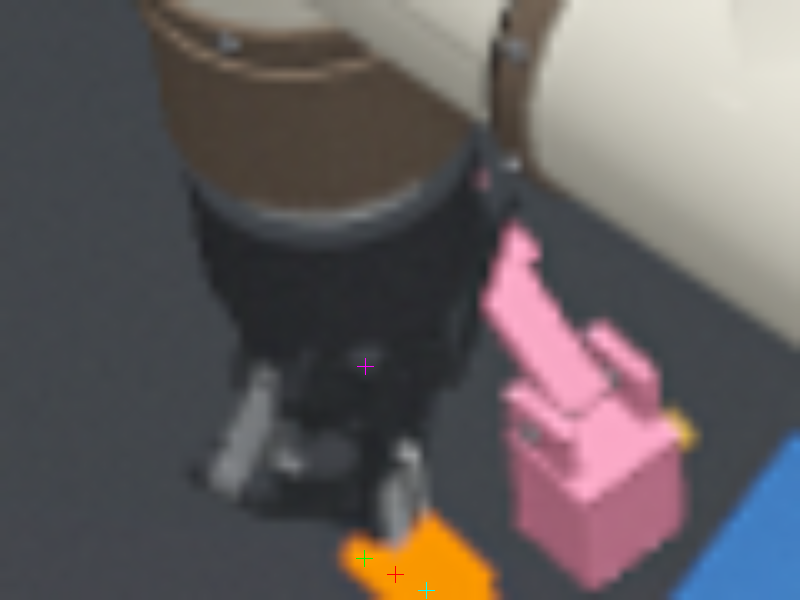

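Request:
move_arm --rows '[0,0,0.4,0,0,0,0]'

```text
t: 4.52
ee_pos: [0.5666, -0.1043, 0.0862]
ee_rot: [-3.137, -0.003, -1.311]
ft_force: [0.8, -3.8, 5.8]
gripper_width: -0.001
```

Request:
move_arm --rows '[0,0,0.4,0,0,0,0]'

```text
t: 4.6
ee_pos: [0.5673, -0.1052, 0.0828]
ee_rot: [-3.136, -0.005, -1.31]
ft_force: [-0.6, -3.8, 4.6]
gripper_width: 0.003
```

Request:
move_arm --rows '[0,0,0.4,0,0,0,0]'

```text
t: 4.68
ee_pos: [0.568, -0.1059, 0.0793]
ee_rot: [-3.135, -0.007, -1.31]
ft_force: [-1.2, 0.5, 2.8]
gripper_width: -0.002
```

```bash

python3 - <<'E'
from h import *
s=keep("scene")
P=[[0,0,0],[.011,0,0],[-.011,0,0],[0,0,-.1]]
mark(s,"s8.png",(240,180,320,240),10,P)
t=keep("top")
save(t,"t8.png",(330,170,430,245),8)
E
```

```text
4.7333 [ 0.56756039 -0.10549722  0.07823525] [-3.13574249 -0.00532969 -1.31071889] -9.524387717928607e-05 [ 0.13029487 -0.27745447  2.24707592]
```

View pics/s8.png

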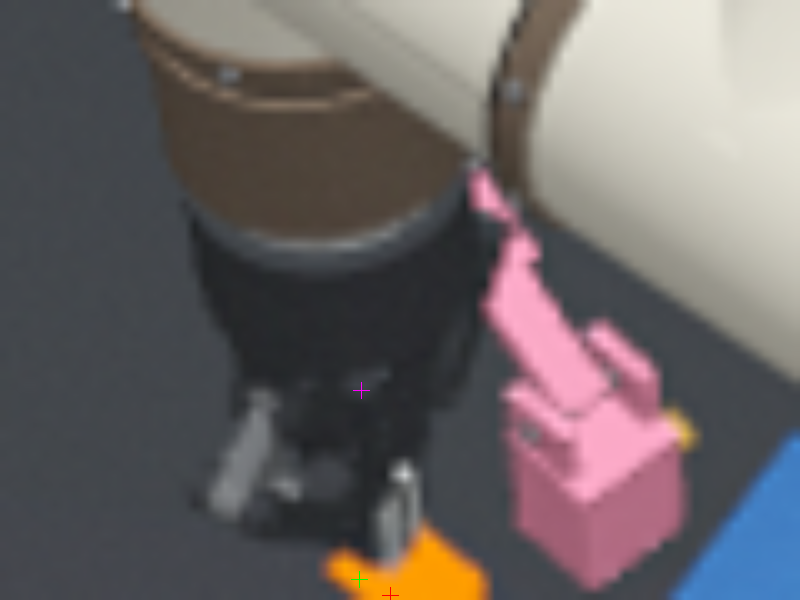

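View pics/t8.png

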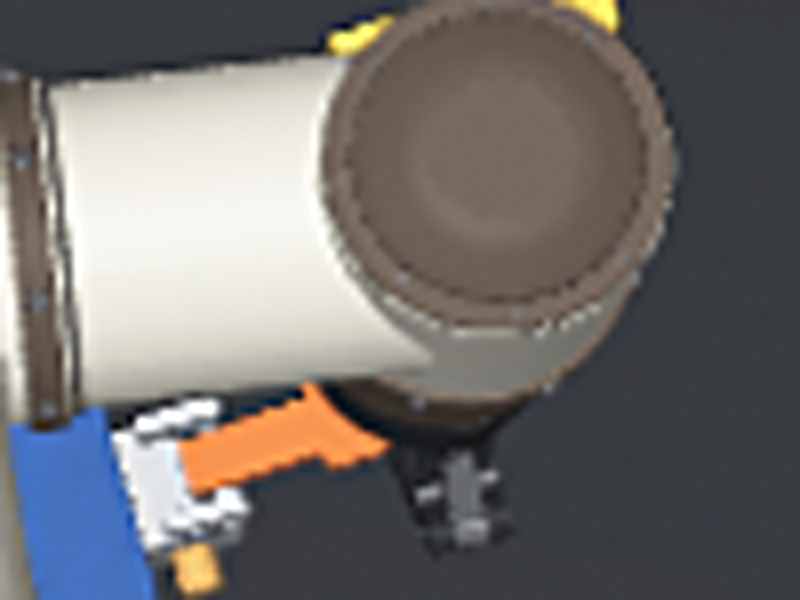

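```bash

python3 - <<'E'
from h import *
t=load("top");s=load("scene")
mark(t,"t9.png",(330,170,430,245),8,[[0,.04,-.06],[0,.04,-.09],[0,.025,-.06],[0,.055,-.06]])
mark(s,"s9.png",(240,180,320,240),10,[[0,-.04,-.06],[0,-.04,-.09],[0,-.025,-.06],[0,-.055,-.06]])
E
```

```text
4.7833 [ 0.567515   -0.105194    0.07839098] [-3.13580172 -0.00492759 -1.31066407] -0.00019696243139299212 [ 0.73278793 -0.91420143  2.66507914]
4.7833 [ 0.567515   -0.105194    0.07839098] [-3.13580172 -0.00492759 -1.31066407] -0.00019696243139299212 [ 0.73278793 -0.91420143  2.66507914]
```

View pics/t9.png

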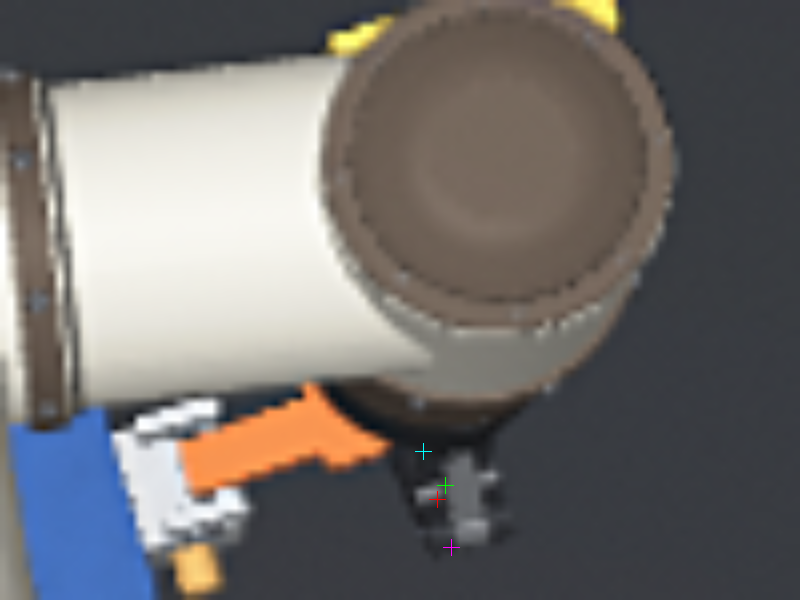

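View pics/s9.png

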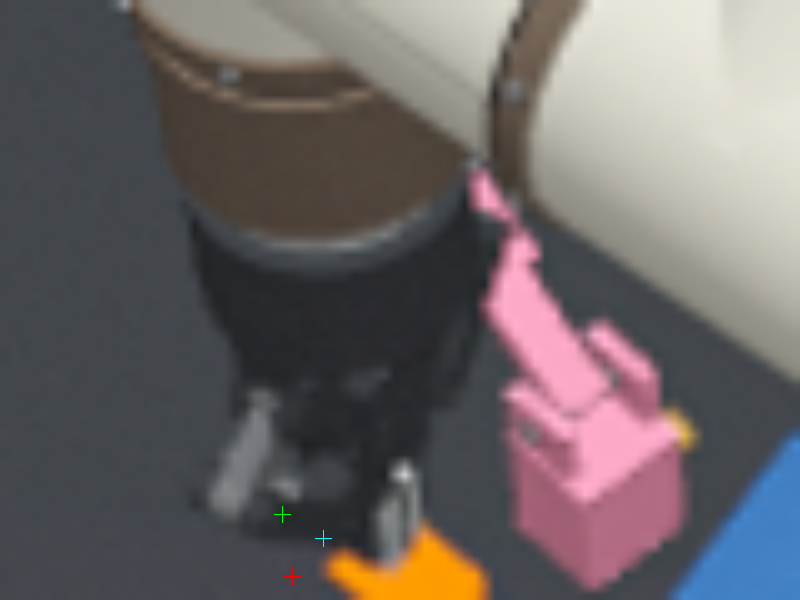

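Request:
move_arm --rows '[0,0,0.4,0,0,0,0,0,0,0.4,0,0,0,0,0,0,0.4,0,0,0,0]'

```text
t: 5.03
ee_pos: [0.5688, -0.1049, 0.0669]
ee_rot: [-3.132, -0.005, -1.31]
ft_force: [-0.3, -1.3, 3.5]
gripper_width: -0.002
```

Request:
move_arm --rows '[0,0,0.4,0,0,0,0,0,0,0.4,0,0,0,0]'

```text
t: 5.2
ee_pos: [0.5694, -0.105, 0.0585]
ee_rot: [-3.132, -0.006, -1.31]
ft_force: [0.0, -2.3, 4.9]
gripper_width: 0.001
```

```bash

python3 - <<'E'
from h import *
s=keep("scene")
P=[[0,0,0],[.011,0,0],[-.011,0,0],[0,0,-.1]]
mark(s,"s10.png",(240,190,320,250),10,P)
E
```

```text
5.25 [ 0.56922099 -0.1049913   0.05773701] [-3.13207931 -0.0058272  -1.31000534] -0.0034210675162473186 [ 1.06416389 -1.98358179  3.95463447]
```

View pics/s10.png

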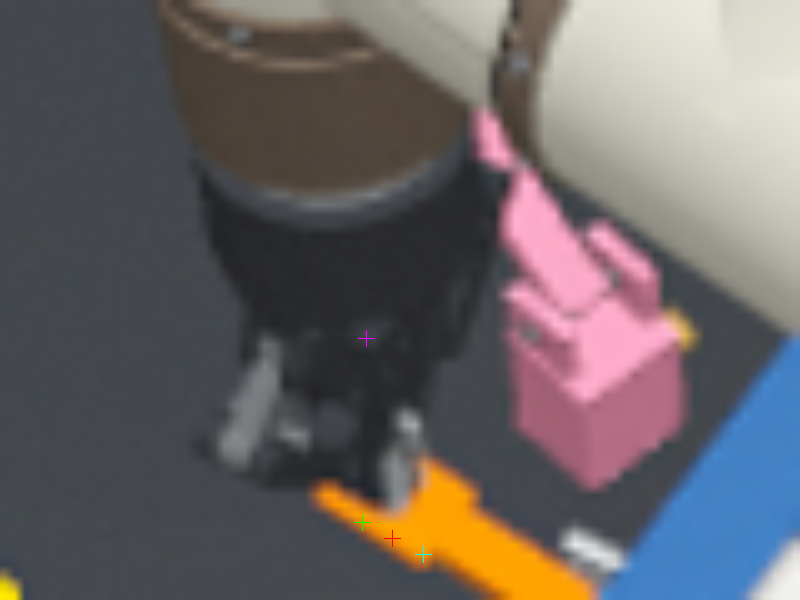

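Request:
move_arm --rows '[0,0,0.4,0,0,0,0,0,0,0.3,0,0,0,0]'

```text
t: 5.42
ee_pos: [0.5698, -0.1056, 0.051]
ee_rot: [-3.131, -0.007, -1.309]
ft_force: [-0.8, -3.4, 5.3]
gripper_width: -0.0
```

Request:
move_arm --rows '[0,0,0.3,0,0,0,0,0,0,0.3,0,0,0,0]'

```text
t: 5.58
ee_pos: [0.57, -0.1065, 0.0451]
ee_rot: [-3.132, -0.008, -1.309]
ft_force: [-0.0, -2.7, 5.8]
gripper_width: 0.001
```

Request:
move_arm --rows '[0,0,0.3,0,0,0,0,0,0,0.3,0,0,0,0]'

```text
t: 5.75
ee_pos: [0.5704, -0.1067, 0.043]
ee_rot: [-3.132, -0.01, -1.307]
ft_force: [-9.7, 3.7, 30.5]
gripper_width: 0.001
```

```bash

python3 - <<'E'
from h import *
s=keep("scene")
P=[[0,0,0],[.011,0,0],[-.011,0,0],[0,0,-.1]]
mark(s,"s11.png",(240,190,320,250),10,P)
p=np.array([.566,-.108,.067]);print(proj(s,p))
E
```

```text
5.8 [ 0.570387   -0.10664669  0.04330879] [-3.1322917  -0.00971782 -1.30702475] 0.003048601923244725 [-8.16349169  1.6314158  23.16800389]
[[278.67824722 240.38219997]]
```

View pics/s11.png

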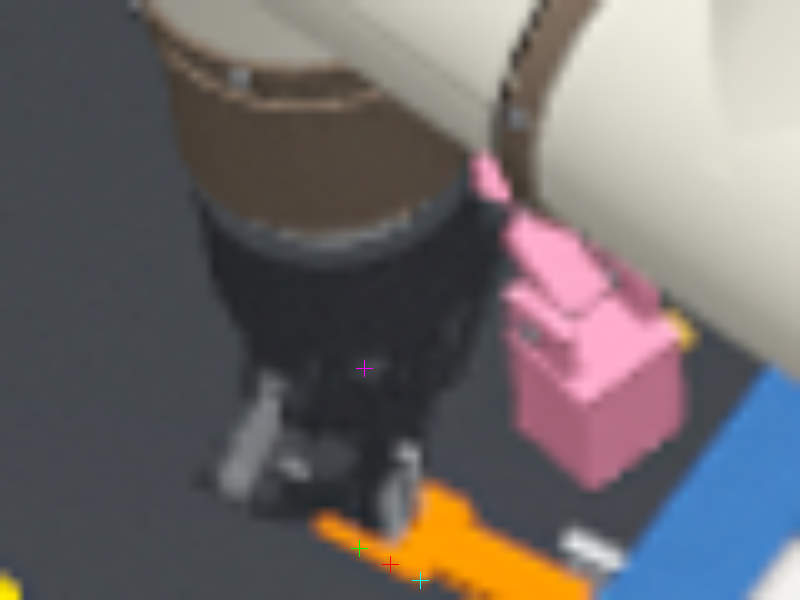

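Request:
move_arm --rows '[0,0,-0.5,0,0,0,0,0,0,-1,0,0,0,0,0,0,-1.5,0,0,0,0,0,0,-2,0,0,0,0,0,0,-2,0,0,0,0,0,0,-3,0,0,0,0,0,0,-3,0,0,0,0,0,0,-2,0,0,0,0]'

```text
t: 6.47
ee_pos: [0.5612, -0.1003, 0.1901]
ee_rot: [3.131, 0.005, -1.31]
ft_force: [1.0, -0.5, -0.4]
gripper_width: 0.003
```

```bash

python3 - <<'E'
from h import *
s=keep("scene")
P=[[0,0,0],[.011,0,0],[-.011,0,0],[0,0,-.1]]
mark(s,"s12.png",(220,180,320,255),8,P)
s0=proj(s,[[.5626,-.0945,.1]]);print(s0)
plan([0.458,0.07,0.205],np.radians(-74.9),7)
E
```

```text
6.5167 [ 0.56345835 -0.1005602   0.1940063 ] [ 3.13825954e+00  2.55513530e-03 -1.30909654e+00] 0.0007511294437786836 [1.39929776 0.30170387 3.72320567]
[[281.66114516 236.11326233]]
[-2.74, 0.83, -0.15] [0.0, 0.0, -0.0]
[-2.74, 0.82, -0.15] [0.0, 0.0, -0.0]
[-2.74, 0.82, -0.15] [0.0, 0.0, -0.0]
[-2.74, 0.82, -0.15] [0.0, 0.0, -0.0]
[-2.74, 0.82, -0.15] [0.0, 0.0, -0.0]
[-2.74, 0.82, -0.15] [0.0, 0.0, -0.0]
[-2.74, 0.82, -0.16] [0.0, 0.0, -0.0]
```

View pics/s12.png

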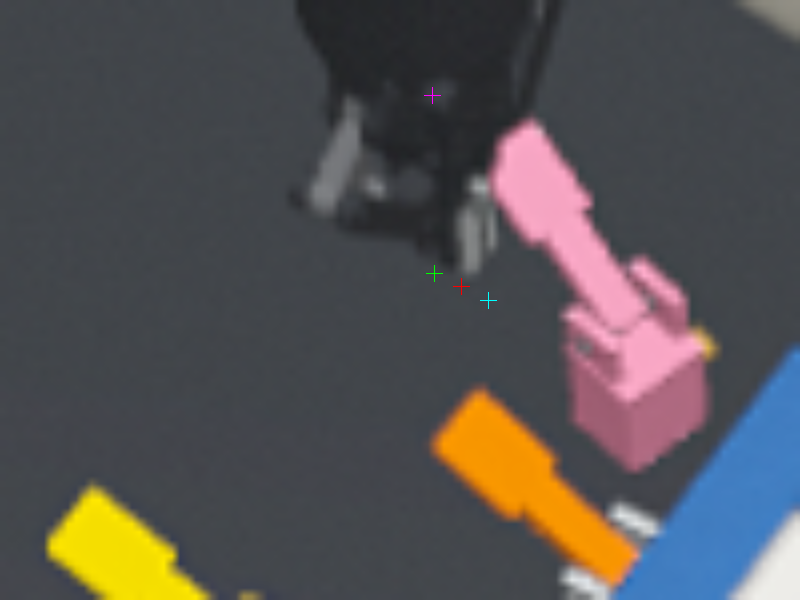

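Request:
move_arm --rows '[-2.74,0.82,-0.15,0,0,0,0,-2.74,0.82,-0.15,0,0,0,4,-2.74,0.82,-0.15,0,0,0,8.5,-2.74,0.82,-0.15,0,0,0,8.5,-2.74,0.82,-0.15,0,0,0,8.5,-2.74,0.82,0,0,0,0,8.5,-2.7,0.8,0,0,0,0,8.5,0,0,0,0,0,0,8.5,0,0,0,0,0,0,8.5,0,0,0,0,0,0,8.5]'

```text
t: 7.35
ee_pos: [0.4484, 0.0784, 0.1945]
ee_rot: [3.124, 0.012, -1.315]
ft_force: [0.0, 0.2, 0.8]
gripper_width: 0.995
```

```bash

python3 - <<'E'
from h import *
s=keep("scene");t=keep("top")
P=[[0,0,0],[0,.0425,-.013],[0,-.0425,-.013],[0,0,-.1]]
mark(s,"s13.png",(280,180,400,270),6.5,P)
mark(t,"t13.png",(250,200,370,290),6.5,P)
plan([0.458,0.07,0.165],np.radians(-74.9),4)
E
```

```text
7.45 [0.44888739 0.07781228 0.19458366] [ 3.12435475  0.01125801 -1.3163057 ] 0.9935504871051744 [ 0.23655602 -0.52166989 -0.23540069]
7.45 [0.44888739 0.07781228 0.19458366] [ 3.12435475  0.01125801 -1.3163057 ] 0.9935504871051744 [ 0.23655602 -0.52166989 -0.23540069]
[0.25, -0.18, 0.73] [0.004, 0.003, -0.002]
[0.25, -0.18, 0.74] [0.004, 0.003, -0.002]
[0.25, -0.18, 0.74] [0.004, 0.003, -0.002]
[0.25, -0.17, 0.74] [0.004, 0.003, -0.002]
```

View pics/s13.png

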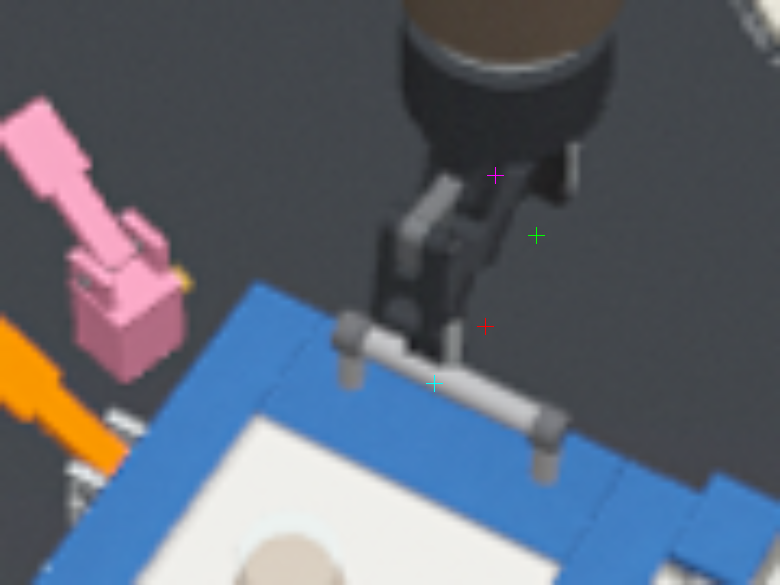

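View pics/t13.png

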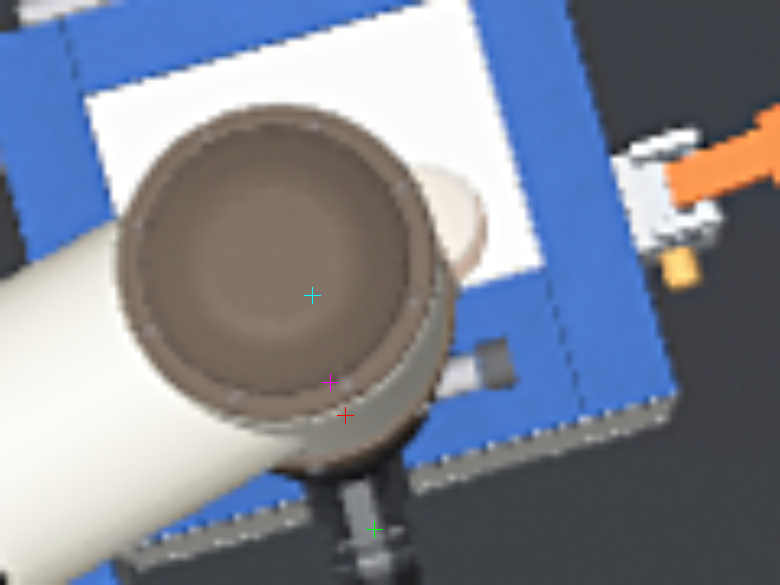

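```bash

python3 - <<'E'
from h import *
s=load("scene")
ey=np.array([-.2605,.9655]);ex=np.array([.9655,.2605])
ee=np.array([.4489,.0778])
for n,p in(("far+ey",(458,362)),("far mid",(435,360)),("near+ey",(574,190))):
    px=[280+p[0]/6.5,180+p[1]/6.5]
    for z in(.18,.19,.204,.215):
        q=atz(s,px,z)[:2]-ee; print(n,z,"ex %.4f ey %.4f"%(q@ex,q@ey))
im=s["pixels"]
save(s,"s13b.png",(325,195,385,240),13)
E
```

```text
far+ey 0.18 ex 0.0126 ey -0.0034
far+ey 0.19 ex 0.0189 ey -0.0006
far+ey 0.204 ex 0.0277 ey 0.0034
far+ey 0.215 ex 0.0346 ey 0.0066
far mid 0.18 ex 0.0165 ey -0.0120
far mid 0.19 ex 0.0228 ey -0.0091
far mid 0.204 ex 0.0315 ey -0.0049
far mid 0.215 ex 0.0384 ey -0.0017
near+ey 0.18 ex -0.0909 ey -0.0036
near+ey 0.19 ex -0.0835 ey -0.0008
near+ey 0.204 ex -0.0732 ey 0.0032
near+ey 0.215 ex -0.0651 ey 0.0064
```

View pics/s13b.png

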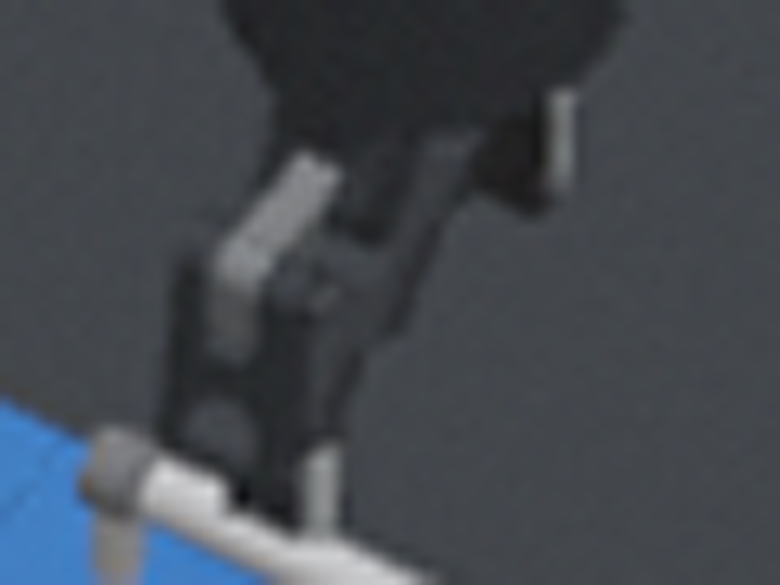

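Request:
move_arm --rows '[0.2,-0.8,0,0,0,0,8.5,0.2,-0.8,0.6,0.004,0.004,0,8.5,0,0,1,0.004,0.004,0,8.5,0,0,1,0.004,0.004,0,8.5,0,0,1,0,0,0,8.5,0,0,0.4,0,0,0,8.5,0,0,0,0,0,0,8.5,0,0,0,0,0,0,8.5]'

```text
t: 8.12
ee_pos: [0.4727, 0.0736, 0.1491]
ee_rot: [3.136, -0.003, -1.327]
ft_force: [-0.1, 0.4, -0.1]
gripper_width: 0.994
```

```bash

python3 - <<'E'
from h import *
s=keep("scene")
P=[[0,0,0],[0,.0425,-.013],[0,-.0425,-.013],[0,0,-.1]]
mark(s,"s14.png",(310,195,400,262),8.8,P)
E
```

```text
8.1667 [0.47274646 0.0737311  0.1492689 ] [ 3.13652773e+00 -2.98994196e-03 -1.32697737e+00] 0.9953047805968103 [ 0.12286521  1.20866565 -0.48184252]
```

View pics/s14.png

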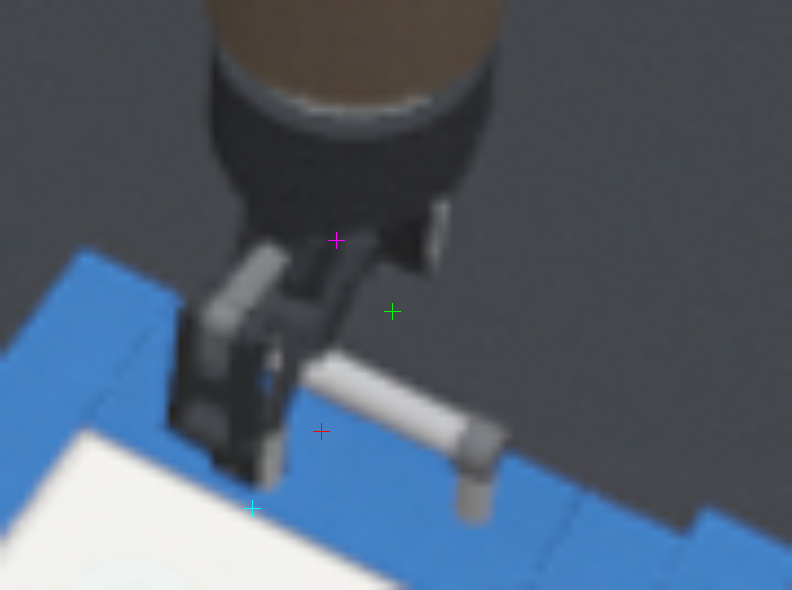

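Request:
move_arm --rows '[-0.2,0,0.8,0,0,0,8.5,-0.2,0,0.8,0,0,0,8.5,0,0,0.6,0,0,0,8.5,0,0,0,0,0,0,8.5,0,0,0,0,0,0,8.5]'

```text
t: 8.58
ee_pos: [0.4728, 0.0782, 0.1261]
ee_rot: [3.14, -0.002, -1.327]
ft_force: [0.8, 0.6, 0.8]
gripper_width: 1.0
```

```bash

python3 - <<'E'
from h import *
s=keep("scene")
P=[[0,0,0],[0,.0425,-.013],[0,-.0425,-.013],[0,0,-.1]]
mark(s,"s15.png",(310,195,400,262),8.8,P)
t=keep("top");save(t,"t15.png",(250,200,370,290),6.5)
E
```

```text
8.6333 [0.47266696 0.07817383 0.12610185] [ 3.13920944e+00 -2.35324844e-03 -1.32745688e+00] 0.9973135108182319 [ 0.06509343 -0.89667289 -0.27771729]
```

View pics/s15.png

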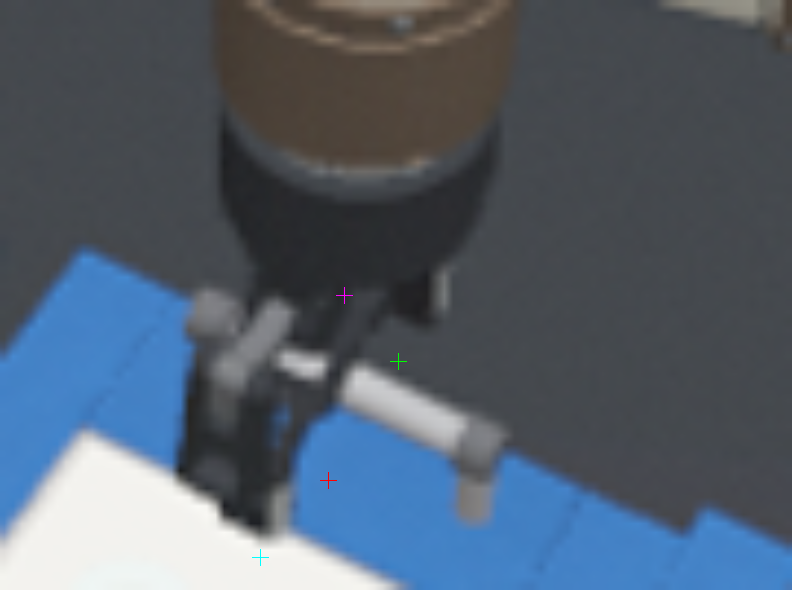

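View pics/t15.png

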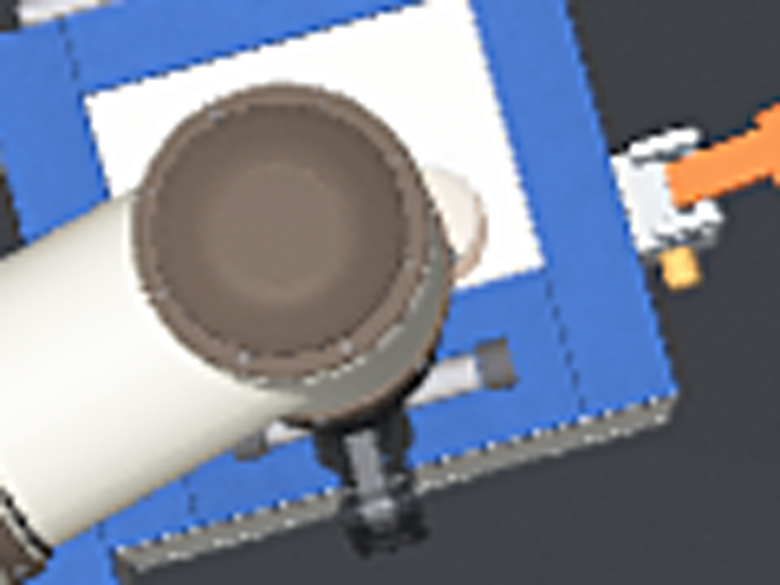

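```bash

python3 - <<'E'
from h import *
s=load("scene");t=load("top")
ey=np.array([-.2605,.9655]);ex=np.array([.9655,.2605])
h=np.array([.458,.070])
for n,p in(("far+ey",(285,530)),("far mid",(268,533)),("near+ey",(440,315))):
    px=[310+p[0]/8.8,195+p[1]/8.8]
    for z in(.125,.136,.15,.16):
        q=atz(s,px,z)[:2]-h; print(n,z,"ex %.4f ey %.4f"%(q@ex,q@ey))
E
```

```text
far+ey 0.125 ex 0.0393 ey 0.0029
far+ey 0.136 ex 0.0454 ey 0.0059
far+ey 0.15 ex 0.0533 ey 0.0097
far+ey 0.16 ex 0.0589 ey 0.0125
far mid 0.125 ex 0.0429 ey -0.0011
far mid 0.136 ex 0.0490 ey 0.0019
far mid 0.15 ex 0.0568 ey 0.0058
far mid 0.16 ex 0.0624 ey 0.0086
near+ey 0.125 ex -0.0573 ey 0.0059
near+ey 0.136 ex -0.0501 ey 0.0089
near+ey 0.15 ex -0.0409 ey 0.0127
near+ey 0.16 ex -0.0343 ey 0.0154
```

```bash

python3 - <<'E'
from h import *
s=load("scene")
ey=np.array([-.2605,.9655]);ex=np.array([.9655,.2605])
ee=np.array([.5704,-.1066])
for p in((390,540),(405,535),(414,505)):
    px=[240+p[0]/10,190+p[1]/10]
    for z in(.045,.067):
        q=atz(s,px,z)[:2]-ee; print(p,z,"ex %.4f ey %.4f"%(q@ex,q@ey))
E
```

```text
(390, 540) 0.045 ex -0.0056 ey -0.0019
(390, 540) 0.067 ex 0.0055 ey 0.0078
(405, 535) 0.045 ex -0.0093 ey 0.0009
(405, 535) 0.067 ex 0.0018 ey 0.0106
(414, 505) 0.045 ex -0.0197 ey -0.0028
(414, 505) 0.067 ex -0.0084 ey 0.0070
```

Request:
move_arm --rows '[0,0.8,0,0,0,0,8.5,0,0.7,0,0,0,0,8.5,0,0,0.5,0,0,0,8.5,0,0,0.5,0,0,0,8.5,0,0,0.4,0,0,0,8.5,0,0,0,0,0,0,8.5]'

```text
t: 9.18
ee_pos: [0.4567, 0.0743, 0.1124]
ee_rot: [-3.141, -0.001, -1.327]
ft_force: [-0.6, -0.2, -1.1]
gripper_width: 0.998
```

```bash

python3 - <<'E'
from h import *
s=keep("scene")
st=arm.get_state()
R=Rm(st["ee_rot"])
P=[[0,0,-.022],[0,.0425,-.035],[0,-.0425,-.035],[0,0,-.1]]
mark(s,"s16.png",(310,195,400,262),8.8,P)
E
```

```text
9.2333 [0.45697431 0.07438536 0.11267213] [-3.14014297e+00 -1.52671484e-03 -1.32707444e+00] 0.9971251615055421 [-0.72943719 -0.14639371 -0.44859192]
```

View pics/s16.png

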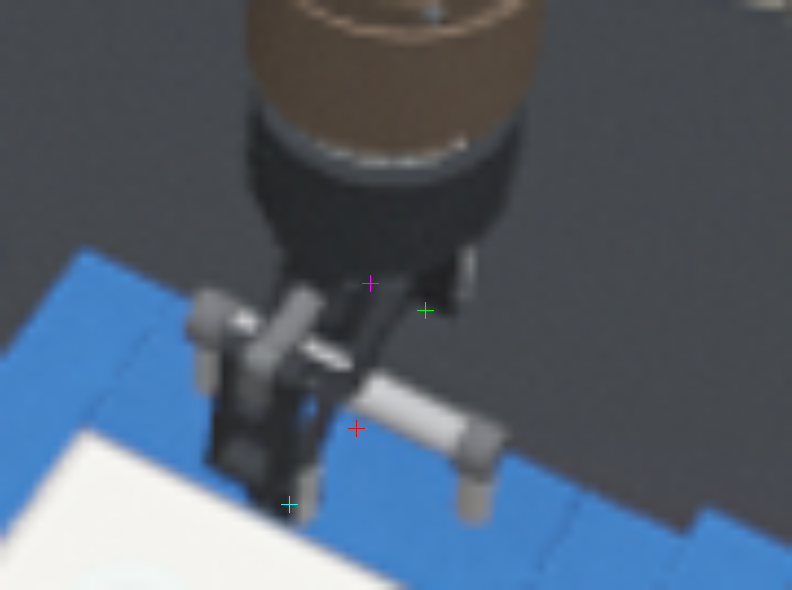

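Request:
move_arm --rows '[0,0,0,0,0,0,3,0,0,0,0,0,0,3,0,0,0,0,0,0,0,0,0,0,0,0,0,0,0,0,0,0,0,0,0,0,0,0,0,0,0,0,0,0,0,0,0,0,0,0,0,0,0,0,0,0]' --newtons 60

```text
t: 9.9
ee_pos: [0.4573, 0.0745, 0.1129]
ee_rot: [-3.141, -0.002, -1.326]
ft_force: [-0.5, -0.1, -0.9]
gripper_width: 0.138
```

```bash

python3 - <<'E'
from h import *
s=keep("scene")
P=[[0,0,-.022],[0,0,-.041],[0,-.0,-.035],[0,0,-.1]]
mark(s,"s17.png",(310,195,400,262),8.8,P)
E
```

```text
9.95 [0.4572829  0.07450308 0.1129002 ] [-3.14088551e+00 -2.00129592e-03 -1.32574917e+00] 0.1417821181778305 [-1.12794686 -0.61776003 -0.46440428]
```

View pics/s17.png

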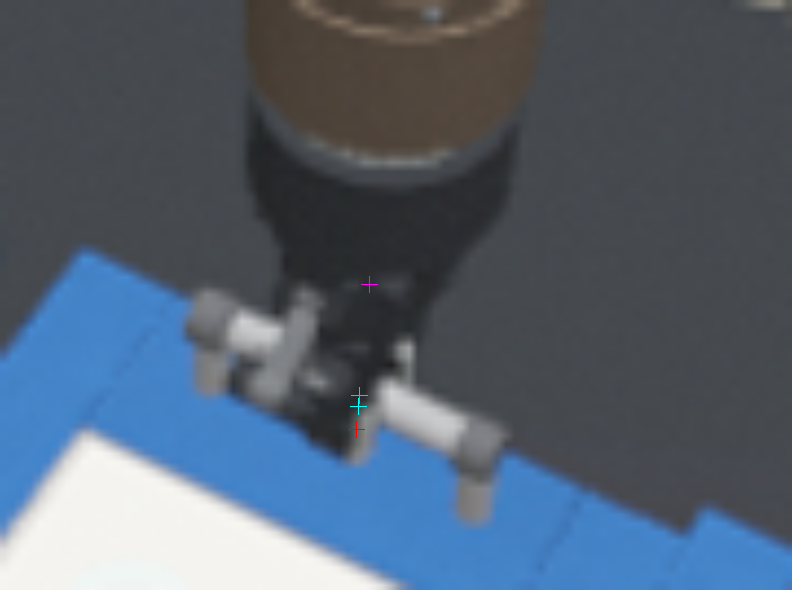

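Request:
move_arm --rows '[0,0,0,0,0,0,0,0,-0.05,-0.2,0,0,0,0,0,-0.05,-0.2,0,0,0,0]' --newtons 90

```text
t: 10.2
ee_pos: [0.4574, 0.0745, 0.1143]
ee_rot: [3.141, -0.001, -1.326]
ft_force: [7.5, -0.3, -18.6]
gripper_width: 0.131
```

Request:
move_arm --rows '[0,-0.05,-0.2,0,0,0,0,0,-0.05,-0.2,0,0,0,0]'

```text
t: 10.37
ee_pos: [0.4572, 0.0745, 0.1141]
ee_rot: [3.137, -0.0, -1.328]
ft_force: [4.8, -0.6, -14.6]
gripper_width: 0.136
```

Request:
move_arm --rows '[0,-0.05,-0.3,0,0,0,0,0,-0.05,-0.3,0,0,0,0]'

```text
t: 10.53
ee_pos: [0.4573, 0.0746, 0.1153]
ee_rot: [3.133, 0.0, -1.329]
ft_force: [6.9, -0.3, -18.3]
gripper_width: 0.136
```

Request:
move_arm --rows '[0,-0.06,-0.4,0,0,0,0]'

```text
t: 10.62
ee_pos: [0.4577, 0.0747, 0.1168]
ee_rot: [3.132, 0.001, -1.329]
ft_force: [6.0, -0.4, -16.2]
gripper_width: 0.128
```

Request:
move_arm --rows '[0,-0.06,-0.4,0,0,0,0]'

```text
t: 10.7
ee_pos: [0.4583, 0.0749, 0.1189]
ee_rot: [3.131, 0.001, -1.329]
ft_force: [4.5, -0.4, -13.1]
gripper_width: 0.131
```

Request:
move_arm --rows '[0,-0.07,-0.25,0,0,0,0,0,-0.07,-0.25,0,0,0,0]'

```text
t: 10.87
ee_pos: [0.4589, 0.075, 0.1215]
ee_rot: [3.127, 0.001, -1.33]
ft_force: [2.5, -0.1, -10.1]
gripper_width: 0.134
```

Request:
move_arm --rows '[0,-0.07,-0.25,0,0,0,0,0,-0.07,-0.25,0,0,0,0]'

```text
t: 11.03
ee_pos: [0.4604, 0.0754, 0.1262]
ee_rot: [3.126, 0.001, -1.329]
ft_force: [2.7, 0.8, -5.5]
gripper_width: 0.132
```

```bash

python3 - <<'E'
from h import *
s=keep("scene")
P=[[0,0,-.022],[0,0,-.041],[0,-.0,-.035],[0,0,-.1]]
mark(s,"s18.png",(280,185,400,275),6.6,P)
E
```

```text
11.0833 [0.46070036 0.07545586 0.1269662 ] [ 3.12636248e+00  4.61370965e-04 -1.32909803e+00] 0.13504191252133232 [ 0.81856696  1.05679198 -2.84499528]
```

View pics/s18.png

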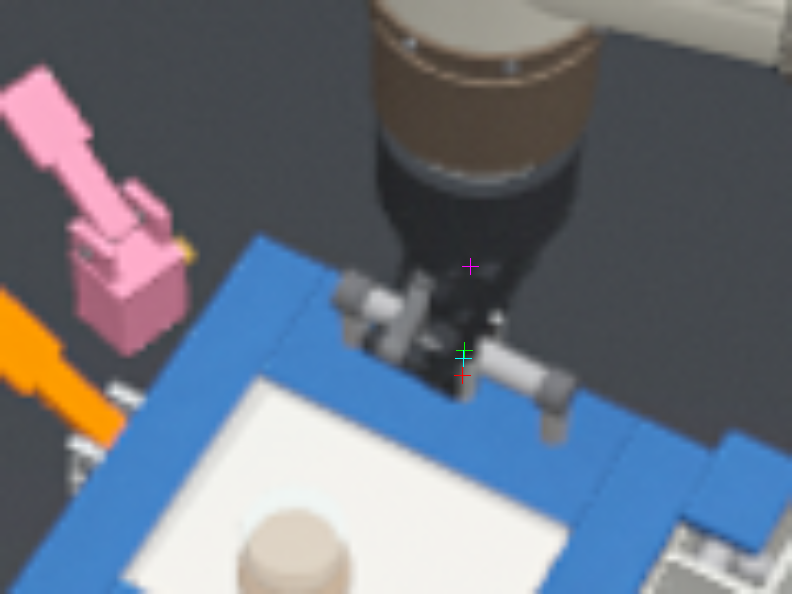

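Request:
move_arm --rows '[0,-0.1,-0.25,0,0,0,0,0,-0.1,-0.25,0,0,0,0,0,-0.1,-0.2,0,0,0,0,0,-0.1,-0.2,0,0,0,0,0,0,0,0,0,0,0]'

```text
t: 11.5
ee_pos: [0.465, 0.0767, 0.1384]
ee_rot: [3.128, 0.001, -1.329]
ft_force: [1.2, 0.2, -3.7]
gripper_width: 0.136
```

```bash
python3 - <<'E'
from h import *
st=arm.get_state();print(st["ee_pos"],st["ft_force"])
E
```

```text
[0.46504979 0.07670177 0.13841242] [ 1.24532576  0.19537155 -3.68256053]
```

```bash

python3 - <<'E'
from h import *
s=keep("scene");t=keep("top")
ey=np.array([-.2605,.9655]);ex=np.array([.9655,.2605]);c=np.array([.5305,.0895])
def pt(x,y,th,zr=.012):
    X=100+(-x)*0
    rx=-(.2)*np.cos(th)+zr*np.sin(th); rz=zr*np.cos(th)+.2*np.sin(th)
    xy=c+ex*(.1+rx)+ey*y; return [*xy,.11+rz]
s0=cv2.imread("pics/scene0.png")
for im,n,b in((s["pixels"][:,:,::-1].copy(),"s19.png",(290,195,410,285)),):
    im=cv2.resize(im[b[1]:b[3],b[0]:b[2]],None,fx=6.6,fy=6.6)
    for th,col in((.05,(0,255,0)),(.15,(0,0,255)),(.25,(255,0,255))):
        for y in(-.11,.11):
            q=(proj(s,pt(0,y,th))[0]-b[:2]+.5)*6.6
            cv2.drawMarker(im,tuple(int(v) for v in q),col,0,12,1)
    cv2.imwrite("pics/"+n,im)
print(proj(s,pt(0,-.11,0)),"shut measured (319.6,223.2)")
save(t,"t19.png",(220,140,440,305),3.6)
E
```

```text
[[319.06522243 222.46298108]] shut measured (319.6,223.2)
```

View pics/s19.png

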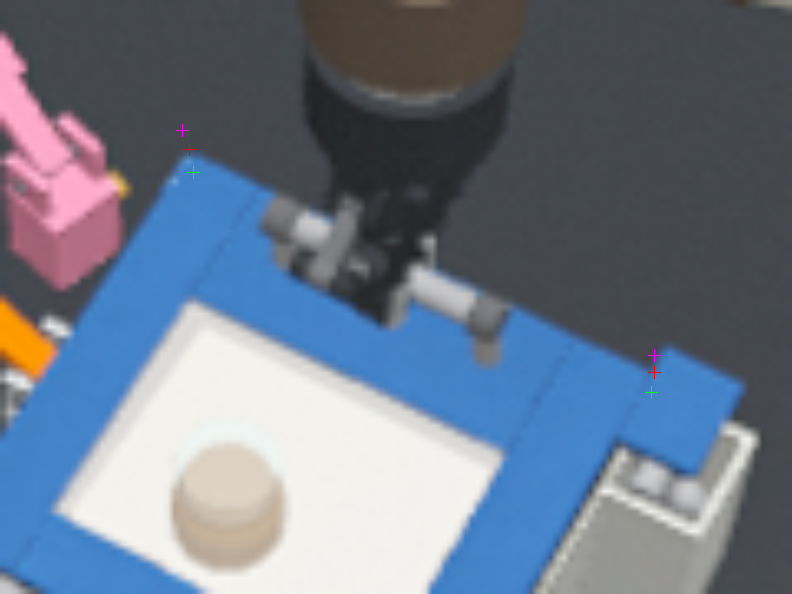

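View pics/t19.png

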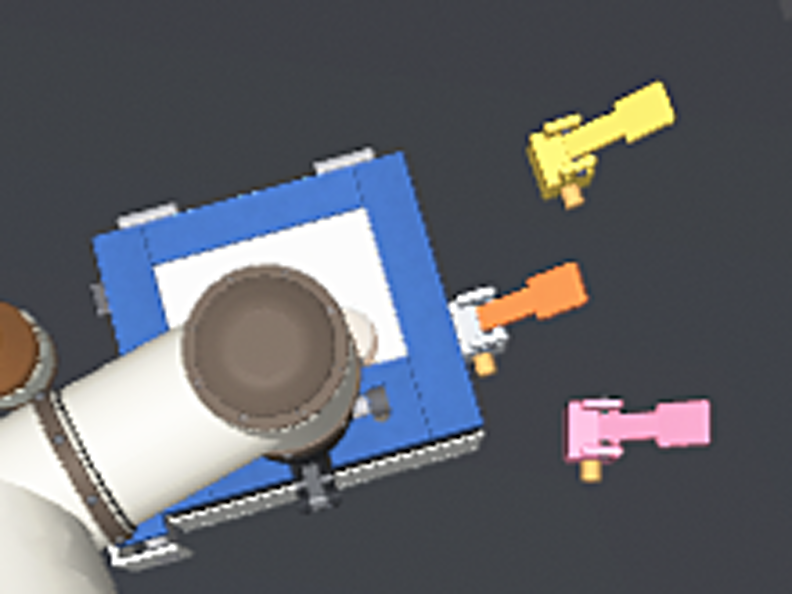

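Request:
move_arm --rows '[0,0,0,0,0,0,0,0,0,0,0,0,0,0,0,0,0,0,0,0,0]'

```text
t: 11.85
ee_pos: [0.4652, 0.0767, 0.1386]
ee_rot: [3.129, 0.001, -1.329]
ft_force: [1.2, 0.4, -5.4]
gripper_width: 0.133
```

```bash
python3 - <<'E'
from h import *
s=keep("scene");save(s,"s20.png",(290,195,410,285),6.6)
st=arm.get_state();print(st["t"],st["ee_pos"],st["ft_force"],st["gripper_width"])
E
```

```text
11.9 [0.46517138 0.07671188 0.13860837] [ 1.27561878 -0.19987196 -4.66039273] 0.1287759786435734
```

View pics/s20.png

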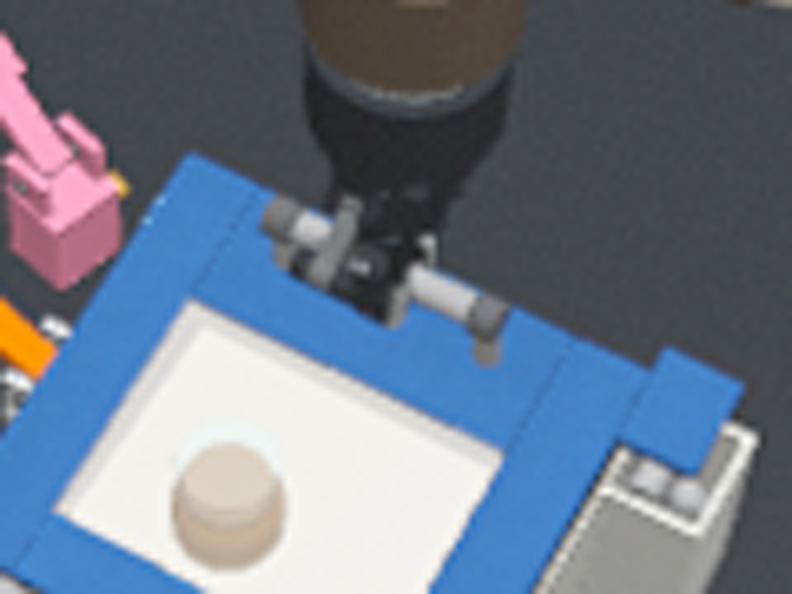

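The lid is steady and held about 30 mm open, with its front-right corner at crop (190,153), matching 0.15 rad. The bar is still pinched between the fingers and the lever is back up.

```bash
python3 -c "
from plant import arm
print(arm.job_done())"
```

```text
the job is handed in; nothing more can be done
None
```

The job is done and handed in at about t = 12 s, with the arm still holding the lid about 30 mm open by its handle.

- **Vent lever:** I pressed the orange lever with closed fingers. The force ran about 3–6 N, then rose sharply to about 30 N at the stop, and the picture showed the paddle level. After I backed off, the picture showed it sprung back up. I never touched the pink or yellow look-alikes.
- **Lid:** I pinched the middle of the bar and raised it in steps of a few millimetres. The pull peaked at about 18.6 N, then faded to about 4–5 N, which is lid weight only. In the readings after each step the lid never jumped.
- **Final hold:** The handle rose about 26 mm and moved about 8 mm toward the hinge. In the scene picture the lid's front corner matches 0.15 rad. The opening and force readings show the bar still gripped at 90 N.
- **Other things:** The jar and both look-alikes show no movement in the last pictures. I did not recheck the bottle, beaker, rack or spatula up close at the end, but the arm was never near them.

**Disagreement:** the reported TCP read about 22 mm lower than where the fingertips actually were. Contact at the lever stop and the camera view both showed this. I allowed for it when setting the grasp height.

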